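Set up the drying board and lean the wall panels on it

ROBOT

A 6-joint arm with a two-finger parallel gripper is mounted at the origin on the work surface. World frame = base frame: x ahead of the robot, y to its left, z up, the work surface at z = 0. Lengths are in m, angles in rad, forces in N, time in s.
With the tool pointing down it reaches from about 0.225 to 0.875 m from the base axis. Payload 3.4 kg.
Tool frame: the origin (TCP) lies at the very end of the fingers, on their centre line; the grasp point (between the pads) lies 19 mm behind it; z points along the fingers, y is the line along which they close (so a half turn about z gives the same grasp; the last joint's range is limited). The gripper opens to 85 mm and grips with 20 to 120 N. Pads are 22 mm wide; open, the fingers measure 114 mm over their backs; the gripper's body (76 mm by 85 mm) begins 54 mm behind the grasp point. The pads swing forward as they close: fully open they stand 13 mm farther back than shut.
Start: joints at [-1.319, 0.276, 1.505, -0, 1.361, -0.121], TCP at [0.209, -0.536, 0.231] pointing down, gripper open.
Joint ranges: [-2.89, 2.89], [-0.75, 2.08], [0.22, 2.7], [-1.18, 4.32], [0.11, 2.71], [-2.7, 2.7]. Speed limits (rad/s): [2.57, 2.57, 3.14, 3.14, 3.14, 3.14].

INTERFACE

Orientations are given as a unit quaternion [w, x, y, z].
In Python, from workcell import bot, vision, order gives the robot as it stands.
- The arm moves only by the tool arm_command, never from a script. Its argument "deltas" is a list of rows, each a list of 3 entries, a list of its own where there are three numbers: the closure in counts, from 0 (fully open) to 255 (shut), then the shift along the tool's x, y, z in mm, then the turn about the tool's z in rad. A call has 1 to 8 rows; each row is the pose to reach, as a shift and turn from the pose commanded when the call began, along the tool's axes at that moment; what a row does not reach only later rows make up. A row lasts 1/8 s, in which the tool goes at most 62.5 mm and 10.7 degrees, less where a joint would pass 70% of its speed; a pose out of reach is approached as far as the arm can. A call with a gripper value outside its range is refused whole. The fingers move at their own pace and stop on an object; the grip force is fixed at half the most. Time passes only in rows, so rows that repeat a pose let the fingers close. It gives the time, the measured TCP pose, the force, the opening and the grip force at its end, in the units of the state.
- bot.get_obs(): the state, without advancing time (a new reading comes with each control period).
- vision.capture(name): name is "scene" or "top" or "wrist"; returns a dict with "color" (384x512x3 uint8, red, green, blue), "fx", "fy", "cx", "cy" (pixels), "R" (3x3) and "t" (3): a world point X has camera coordinates R X + t. Camera axes: x right, y down, z forward; pixel columns grow to the right and rows downward; lengths in m; the calibration is good to about 2 mm. A picture is of the moment at which its call begins. There is no depth.
- order.job_done(): hands the job in; it is judged then, once.
The state is a dict: "time": time; "joint_positions": joint angles; "dq": joint speeds; "joint_efforts": joint torques, N m; "tcp_pos": TCP position; "tool_rot": TCP orientation; "force": force on the tool from outside, world axes, zero at the start; "torque": the same for the moment, N m; "grip_width": finger opening in m; "grip_force": force on a finger pad.
Only numpy, scipy, OpenCV 4.12 (cv2) and the standard library are available. Lean on these libraries where they do the work, as an engineer would, in place of code of your own. Each camera call takes 0.05 s, during which the arm holds its last target. There are 200 camera calls.

TASK

First clear the wood offcuts off the drying board into the scrap box. Then set every T-post from the post rack into a slot of the board: T-head down through the slot until the flange sits on the board, and a quarter turn so that it is locked square across the slot. When all posts are locked, take every wall panel out of its rack, stand it with its lower edge on the board and let it lean at a slant directly against a post, and leave the other things on the bench where they are.

Things in the scene. Friction and masses are not known exactly. Their poses are not given: they have to be found in the camera images.
- board: grey-painted drying board on wooden runners, fixed, 150 (x) by 350 (y) mm, flat top 45 mm above the bench; origin on the bench under its centre. Top plate 12 mm thick, hollow below, with four slots 42 mm long (board x) and 14 mm wide at board x = -35, y = -129, -43, 43, 129 mm. The free strip on the +x side of the slots is for the panels
- slot0 (a point): centre of slot 0 (board y = -129 mm) at the level of the board's top; axes as the board. A post seated here (origin at this height) has 2 mm of vertical play and turns either way; it is locked with its T-bar along board y
- slot1 (a point): centre of slot 1 (board y = -43 mm) at the level of the board's top; axes as the board. A post seated here (origin at this height) has 2 mm of vertical play and turns either way; it is locked with its T-bar along board y
- slot2 (a point): centre of slot 2 (board y = 43 mm) at the level of the board's top; axes as the board. A post seated here (origin at this height) has 2 mm of vertical play and turns either way; it is locked with its T-bar along board y
- slot3 (a point): centre of slot 3 (board y = 129 mm) at the level of the board's top; axes as the board. A post seated here (origin at this height) has 2 mm of vertical play and turns either way; it is locked with its T-bar along board y
- post0: T-post, about 250 g (3 or 4 present, else None): wooden paddle 44 (x) by 16 (y) mm on a steel flange 44 x 44 x 10 mm; origin: centre of the flange's underside; paddle top 95 mm above it. Below the flange a neck 10 mm thick, 14 mm long, then the T-bar 36 (x) by 10 (y) mm, its underside 24 mm below the origin, bevelled. Starts in the post rack, flange on the rack top
- post1: T-post, about 250 g (3 or 4 present, else None): wooden paddle 44 (x) by 16 (y) mm on a steel flange 44 x 44 x 10 mm; origin: centre of the flange's underside; paddle top 95 mm above it. Below the flange a neck 10 mm thick, 14 mm long, then the T-bar 36 (x) by 10 (y) mm, its underside 24 mm below the origin, bevelled. Starts in the post rack, flange on the rack top
- post2: T-post, about 250 g (3 or 4 present, else None): wooden paddle 44 (x) by 16 (y) mm on a steel flange 44 x 44 x 10 mm; origin: centre of the flange's underside; paddle top 95 mm above it. Below the flange a neck 10 mm thick, 14 mm long, then the T-bar 36 (x) by 10 (y) mm, its underside 24 mm below the origin, bevelled. Starts in the post rack, flange on the rack top
- post3: T-post, about 250 g (3 or 4 present, else None): wooden paddle 44 (x) by 16 (y) mm on a steel flange 44 x 44 x 10 mm; origin: centre of the flange's underside; paddle top 95 mm above it. Below the flange a neck 10 mm thick, 14 mm long, then the T-bar 36 (x) by 10 (y) mm, its underside 24 mm below the origin, bevelled. Starts in the post rack, flange on the rack top
- post_rack: fixed dark wooden rack 236 (x) by 64 (y) mm, top 40 mm above the bench; four pockets 46 x 18 mm in a row along its x at -87, -29, +29, +87 mm, in which the T-posts stand with their T-bars along rack x; origin on the bench under its centre
- panel_tall: white wall panel of a model house with two painted windows (None if absent; two or three panels are present): slab 10 (x) by 70 (y) by 165 (z, height) mm, origin at the centre of its lower edge face. At the start it stands upright in a groove of the panel rack. About 110 g
- panel_mid: white wall panel of a model house with one round painted window (None if absent; two or three panels are present): slab 10 (x) by 70 (y) by 155 (z, height) mm, origin at the centre of its lower edge face. At the start it stands upright in a groove of the panel rack. About 110 g
- panel_short: white wall panel of a model house with a painted door (None if absent; two or three panels are present): slab 10 (x) by 70 (y) by 145 (z, height) mm, origin at the centre of its lower edge face. At the start it stands upright in a groove of the panel rack. About 110 g
- panel_rack: fixed wooden rack 200 (x) by 90 (y) mm; three grooves 13 mm wide along its y at x = -65, 0 and +65 mm, groove floor 10 mm and groove walls' top 50 mm above the bench; panels stand in them with their thickness along rack x; origin on the bench under its centre
- offcut_block: loose wooden offcut 55 x 30 x 26 mm (x, y, z), origin at the centre of its underside (None if absent; one to three offcuts are present); at the start it lies on the free strip of the drying board
- offcut_stick: loose wooden offcut 75 x 22 x 22 mm (x, y, z), origin at the centre of its underside (None if absent; one to three offcuts are present); at the start it lies on the free strip of the drying board
- offcut_slat: loose wooden offcut 65 x 40 x 16 mm (x, y, z), origin at the centre of its underside (None if absent; one to three offcuts are present); at the start it lies on the free strip of the drying board
- scrap_box: fixed open brown box 110 (x) by 160 (y) by 50 (height) mm, walls and floor 5 mm, origin on the bench under its centre
- glue_bottle: white bottle, 48 mm across, 120 mm tall, standing; bystander, not part of the job
- wire_spool: black spool, 54 mm across, 40 mm tall; bystander, not part of the job
- screwdriver: screwdriver lying flat; bystander, not part of the job
- sanding_block: cork block 35 x 70 x 30 mm; bystander, not part of the job
- paint_jar: white jar, 64 mm across, 75 mm tall; bystander, not part of the job
- toy_car: wooden toy car, about 110 x 66 x 57 mm; bystander, not part of the job

How it is judged:
On the way, in this order (a step that is already met when the one before it is completed fails the run):
1. all offcuts lie in the scrap box (x of offcut_block in the frame of scrap_box between -0.055 and 0.055 m and y of offcut_block in the frame of scrap_box between -0.08 and 0.08 m and z of each of offcut_block, offcut_stick, offcut_slat in the frame of scrap_box below 0.055 m and linear speed of each of offcut_block, offcut_stick, offcut_slat below 0.03 m/s and x of offcut_stick in the frame of scrap_box between -0.055 and 0.055 m and y of offcut_stick in the frame of scrap_box between -0.08 and 0.08 m and x of offcut_slat in the frame of scrap_box between -0.055 and 0.055 m and y of offcut_slat in the frame of scrap_box between -0.08 and 0.08 m), for 0.2 s.
2. all T-posts are seated in slots and turned a quarter turn ((distance between post0 and slot0 below 0.018 m or distance between post0 and slot1 below 0.018 m or distance between post0 and slot2 below 0.018 m or distance between post0 and slot3 below 0.018 m) and z of post0 in the frame of board between 0.041 and 0.049 m and angle between the x axis of each of post0, post1, post2, post3 and the x axis of board, either way round above 1.3 rad and angle between each of post0, post1, post2, post3's own z axis and vertical below 0.12 rad and (distance between post1 and slot0 below 0.018 m or distance between post1 and slot1 below 0.018 m or distance between post1 and slot2 below 0.018 m or distance between post1 and slot3 below 0.018 m) and z of post1 in the frame of board between 0.041 and 0.049 m and (distance between post2 and slot0 below 0.018 m or distance between post2 and slot1 below 0.018 m or distance between post2 and slot2 below 0.018 m or distance between post2 and slot3 below 0.018 m) and z of post2 in the frame of board between 0.041 and 0.049 m and (distance between post3 and slot0 below 0.018 m or distance between post3 and slot1 below 0.018 m or distance between post3 and slot2 below 0.018 m or distance between post3 and slot3 below 0.018 m) and z of post3 in the frame of board between 0.041 and 0.049 m), for 0.2 s.
3. all panels lean against posts, feet on the board ((contact force between panel_tall and post0 above 0.03 N or contact force between panel_tall and post1 above 0.03 N or contact force between panel_tall and post2 above 0.03 N or contact force between panel_tall and post3 above 0.03 N) and contact force between each of panel_tall, panel_mid, panel_short and board above 0.1 N and angle between panel_tall's own z axis and vertical between 0.14 and 0.7 rad and angle between panel_tall's own y axis and vertical between 1.4 and 1.75 rad and z of panel_tall in the frame of board between 0.038 and 0.055 m and x of panel_tall in the frame of board between -0.08 and 0.08 m and y of panel_tall in the frame of board between -0.18 and 0.18 m and linear speed of each of panel_tall, panel_mid, panel_short below 0.02 m/s and (contact force between panel_mid and post0 above 0.03 N or contact force between panel_mid and post1 above 0.03 N or contact force between panel_mid and post2 above 0.03 N or contact force between panel_mid and post3 above 0.03 N) and angle between panel_mid's own z axis and vertical between 0.14 and 0.7 rad and angle between panel_mid's own y axis and vertical between 1.4 and 1.75 rad and z of panel_mid in the frame of board between 0.038 and 0.055 m and x of panel_mid in the frame of board between -0.08 and 0.08 m and y of panel_mid in the frame of board between -0.18 and 0.18 m and (contact force between panel_short and post0 above 0.03 N or contact force between panel_short and post1 above 0.03 N or contact force between panel_short and post2 above 0.03 N or contact force between panel_short and post3 above 0.03 N) and angle between panel_short's own z axis and vertical between 0.14 and 0.7 rad and angle between panel_short's own y axis and vertical between 1.4 and 1.75 rad and z of panel_short in the frame of board between 0.038 and 0.055 m and x of panel_short in the frame of board between -0.08 and 0.08 m and y of panel_short in the frame of board between -0.18 and 0.18 m), for 0.2 s.
At the end, for the whole second after the job is handed in: Offcuts in the scrap box; posts upright in slots, flange on the board (within 4 mm), T-bar across the slot (within 15 degrees of square); panels with lower edge on the board, level, slanted 8 to 40 degrees from upright, resting against a post; all at rest (all of step 1 and all of step 2 and all of step 3); the robot touches nothing.
It fails at once if a bystander is moved more than 4 cm (distance of any of glue_bottle, wire_spool, screwdriver, sanding_block, paint_jar, toy_car from where it was at the start of the episode above 0.04 m).
Of offcut_block, offcut_stick, offcut_slat only 1 to 3 are there at a start; the rules pass over those that are not, and their reading is None.
Of post0, post1, post2, post3 only 3 to 4 are there at a start; the rules pass over those that are not, and their reading is None.
Of panel_tall, panel_mid, panel_short only 2 to 3 are there at a start; the rules pass over those that are not, and their reading is None.
At some moment in a run one of offcut_block, offcut_stick, offcut_slat may be knocked a few centimetres aside while the robot is not near it.
It also fails if it takes over 210 s, if anything falls off the work surface, if the arm or the gripper's body presses on something with over 40 N, if the wrist force passes 120 N, or if a joint passes its speed limit or range.

## Working session

There is one attempt and no reset: what is moved stays moved. The work goes in short steps, Python scripts to look and compute and a tool call to move; the robot and the scene stay as the last step left them, time stands still between calls to the robot, and variables do not carry over. Pictures are saved under pics/ and viewed, at most 14 in all, crops included, and the job is handed in when it is done.

Besides the shell and the picture viewer there is one more tool, called after "Request:" as name(argument=value, ...), one argument or row to a line, values as JSON. arm_command: Moves the arm, as the interface text tells. Its arguments: {"type":"object","properties":{"deltas":{"type":"array"}},"required":["deltas"]}

```bash
ls; mkdir -p pics
python3 - <<'E'
from workcell import bot,vision
import cv2,numpy as np
o=bot.get_obs();print({k:np.round(v,3) for k,v in o.items()})
for n in("top","scene"):
    c=vision.capture(n);cv2.imwrite(f"pics/{n}0.png",cv2.resize(c["color"][:,:,::-1],(800,600),interpolation=cv2.INTER_CUBIC))
    print(n,c["fx"],c["fy"],c["cx"],c["cy"],np.round(c["R"],3).tolist(),np.round(c["t"],3))
E
```

```text
pics
{'time': np.float64(0.0), 'joint_positions': array([-1.319,  0.277,  1.506, -0.   ,  1.361, -0.121]), 'dq': array([ 0.001, -0.   , -0.001, -0.001, -0.001, -0.001]), 'joint_efforts': array([ 2.0000e-03, -4.1677e+01, -2.4580e+01,  0.0000e+00,  1.1000e-02,
        0.0000e+00]), 'tcp_pos': array([ 0.209, -0.535,  0.23 ]), 'tool_rot': array([-0.001,  0.983,  0.185, -0.   ]), 'force': array([ 0.334, -0.458, -0.064]), 'torque': array([0.041, 0.022, 0.013]), 'grip_force': np.float64(0.0), 'grip_width': np.float64(0.085)}
top 466.2854176911855 466.2854176911855 257.18338900924425 194.97518962612745 [[0.027, -1.0, 0.004], [-0.997, -0.027, -0.072], [0.072, -0.002, -0.997]] [-0.048  0.514  1.533]
scene 387.776060808078 387.776060808078 261.18324152112297 188.48726214206076 [[-0.679, 0.734, 0.023], [0.458, 0.448, -0.768], [-0.574, -0.511, -0.64]] [ 0.396 -0.194  1.489]
```

View pics/top0.png

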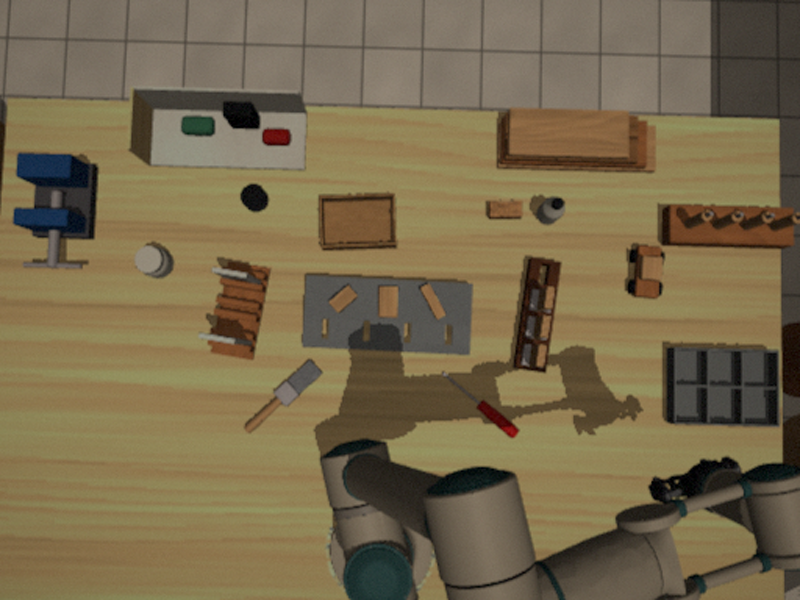

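View pics/scene0.png

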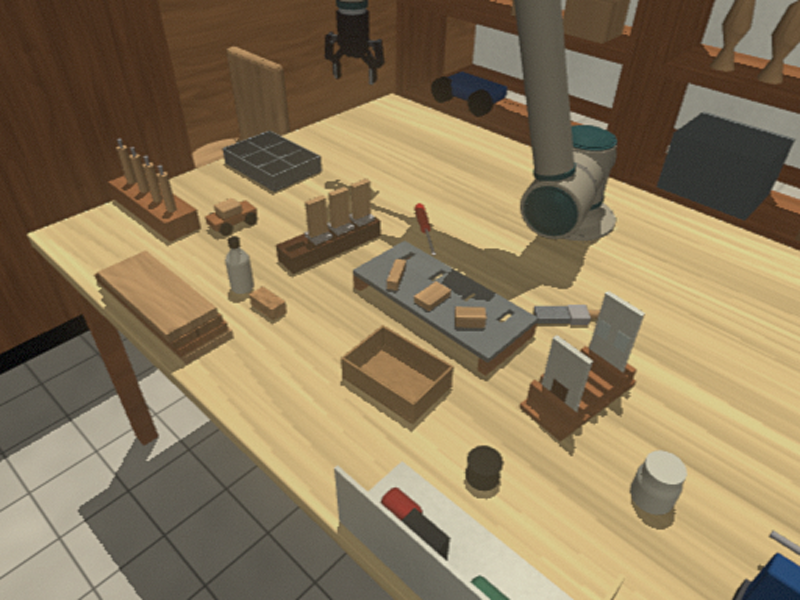

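The top view shows the board (303–472, 273–354) with three offcuts at (343,298), (388,300) and (432,300). The post rack at (537,313) has three posts, with the pocket at its far end (542,270) empty. The panel rack at (238,310) holds two panels, tall and short according to the scene view, and the scrap box is at (358,221).

```bash
cat > h.py <<'E'
from workcell import bot,vision
import cv2,numpy as np
def cast(c,uv,z):
    uv=np.atleast_2d(np.asarray(uv,float)); d=np.c_[(uv[:,0]-c["cx"])/c["fx"],(uv[:,1]-c["cy"])/c["fy"],np.ones(len(uv))]@c["R"]
    o=-c["R"].T@c["t"]; return o+d*((z-o[2])/d[:,2])[:,None]
def proj(c,X):
    p=np.atleast_2d(X)@c["R"].T+c["t"]; return np.c_[p[:,0]/p[:,2]*c["fx"]+c["cx"],p[:,1]/p[:,2]*c["fy"]+c["cy"]]
def pose():
    o=bot.get_obs(); w,x,y,z=o["tool_rot"]; return o["tcp_pos"],np.arctan2(2*(x*y+w*z),1-2*(y*y+z*z)),o
def to(x,y,z,yaw):
    """tool shift (mm) and turn from here to world pose; yaw = heading of tool x"""
    p,a,o=pose(); d=np.array([x,y,z])-p; c,s=np.cos(a),np.sin(a)
    t=-(yaw-a); t=(t+np.pi)%(2*np.pi)-np.pi
    print("to",np.round([(c*d[0]+s*d[1])*1e3,(s*d[0]-c*d[1])*1e3,-d[2]*1e3],1),"turn",round(t,3))
def blobs(c,mask,zs,amin=60):
    for k in cv2.findContours(mask.astype(np.uint8),cv2.RETR_EXTERNAL,cv2.CHAIN_APPROX_NONE)[0]:
        if cv2.contourArea(k)<amin: continue
        w=cast(c,k[:,0],zs); r=cv2.minAreaRect((w[:,:2]*1e3).astype(np.float32))
        print("ctr",np.round(r[0],1),"size",np.round(r[1],1),"ang",round(r[2],1),"px",k[:,0].mean(0).round())
def shot(n,f,roi=None,size=(800,600)):
    c=vision.capture(n); im=c["color"][:,:,::-1]
    if roi: im=im[roi[1]:roi[3],roi[0]:roi[2]]
    s=min(800/im.shape[1],600/im.shape[0]); cv2.imwrite("pics/"+f,cv2.resize(im,None,fx=s,fy=s,interpolation=cv2.INTER_CUBIC)); return c
E
python3 - <<'E'
from h import *
c=vision.capture("top");hsv=cv2.cvtColor(c["color"],cv2.COLOR_RGB2HSV);H,S,V=cv2.split(hsv)
for p in [(200,180),(220,190),(249,193),(276,192),(343,240),(150,190),(229,141)]: print(p,hsv[p[1],p[0]])
box=np.zeros_like(H);box[170:232,185:310]=1
print("offcuts");blobs(c,(box>0)&(S>70)&(V>110),.066,20)
print("board");blobs(c,(box>0)&(S<60),.045,300)
b2=np.zeros_like(H);b2[160:240,325:362]=1
print("rack");blobs(c,(b2>0)&((V<110)|(S<0)),.04,100)
for n,px,z in[("boardcorners",[(304,273),(472,280),(470,354),(303,348)],.045),("box",[(319,196),(396,194),(396,247),(321,250)],.05),("posttops",[(549,300),(546,328),(541,355)],.135),("rackends",[(527,258),(560,260),(546,370),(514,368)],.04),("panels tops",[(214,268),(249,275),(200,335),(237,342)],.165),("prack",[(222,261),(270,267),(255,358),(210,352)],.05)]:
    print(n,np.round(cast(c,np.array(px)/1.5625,z)[:,:2]*1e3).tolist())
to(.5,.0,.35,np.pi/2)
E
```

```text
(200, 180) [24 15 84]
(220, 190) [ 15 131 128]
(249, 193) [ 15 135 144]
(276, 192) [ 15 131 140]
(343, 240) [ 22 110 149]
(150, 190) [ 12 167  67]
(229, 141) [ 15 144 117]
offcuts
ctr [518.6  -5.6] size [61.5 35.5] ang 1.6 px [248. 193.]
ctr [521.4  89.5] size [28.1 52.4] ang 42.4 px [219. 191.]
ctr [521.3 -97.8] size [75.4 21.2] ang 29.7 px [277. 193.]
ctr [493.   -1.6] size [197.  401.4] ang 1.6 px [248. 198.]
board
ctr [492.5  -3. ] size [348.9 149.2] ang 88.7 px [247. 201.]
rack
ctr [ 501.3 -321. ] size [118.4 242.6] ang 88.2 px [344. 206.]
boardcorners [[574.0, 173.0], [569.0, -180.0], [414.0, -179.0], [417.0, 169.0]]
box [[737.0, 147.0], [746.0, -15.0], [633.0, -18.0], [623.0, 139.0]]
posttops [[524.0, -324.0], [468.0, -318.0], [415.0, -309.0]]
rackends [[619.0, -295.0], [617.0, -365.0], [385.0, -339.0], [387.0, -272.0]]
panels tops [[565.0, 331.0], [553.0, 263.0], [435.0, 352.0], [424.0, 281.0]]
prack [[594.0, 345.0], [584.0, 244.0], [393.0, 267.0], [403.0, 361.0]]
to [ 465.6 -392.5 -119.3] turn -1.198
```

Request:
arm_command(
  deltas=[
    [0,[60,-50,-15],-0.15],
    [0,[116,-98,-30],-0.3],
    [0,[174,-147,-45],-0.45],
    [0,[216,-180,-60],-0.6],
    [0,[258,-213,-75],-0.75],
    [0,[300,-246,-90],-0.9],
    [0,[342,-280,-105],-1.05],
    [0,[384,-315,-119],-1.198],
  ],
)

```text
time: 1.15
tcp_pos: [0.4477, -0.1098, 0.3481]
tool_rot: [0.0, 0.705, 0.709, 0.0]
force: [0.9, -1.0, -0.8]
grip_width: 0.0852
grip_force: 0.0
```

Run:
```python
from h import *
print(pose()[:2]);to(.46,0,.35,np.pi/2)
```

```text
(array([ 0.44773987, -0.10981753,  0.34805323]), np.float64(1.575592487870793))
to [109.8  12.8  -1.9] turn 0.005
```

Request:
arm_command(
  deltas=[
    [0,[55,6,-2],0.005],
    [0,[110,13,-2],0.005],
    [0,[110,13,-2],0.005],
  ],
)

```text
time: 1.52
tcp_pos: [0.4599, 0.002, 0.3494]
tool_rot: [-0.001, 0.707, 0.708, 0.0]
force: [-0.4, -0.3, 0.6]
grip_width: 0.0854
grip_force: 0.0
```

Run:
```python
from h import *
c=shot("wrist","w1.png");print(pose()[:2],c["fx"],np.round(c["R"],3).tolist(),-c["R"].T@c["t"])
np.savez("w1.npz",**c)
```

```text
(array([ 4.59918027e-01, -1.34068956e-04,  3.49295305e-01]), np.float64(1.5698963335521912)) 286.2941741825888 [[1.0, 0.002, 0.001], [0.002, -0.949, 0.315], [0.001, -0.315, -0.949]] [0.45947668 0.08244812 0.49314946]
```

View pics/w1.png

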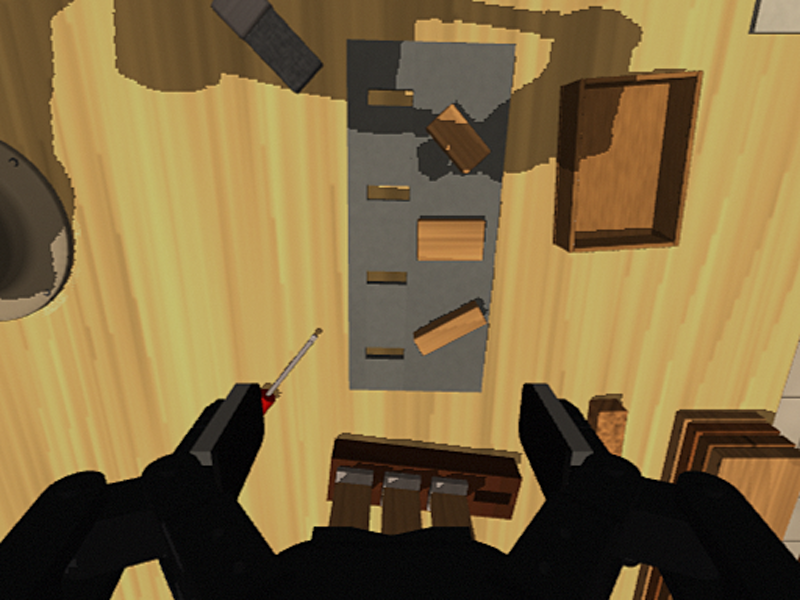

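The wrist view shows the four slots at (390,98), (388,193), (386,278) and (385,353), and the board corners at (347,40), (516,44), (482,391) and (349,390). The offcuts are at (458,138), (451,240) and (450,330), and the box is on the right.

Run:
```python
from h import *
c=dict(np.load("w1.npz"));s=1.5625
H,S,V=cv2.split(cv2.cvtColor(c["color"],cv2.COLOR_RGB2HSV))
b=np.zeros_like(H);b[30:247,227:268]=1
print("slots");blobs(c,(b>0)&(S>60),.045,40)
b[:]=0;b[60:232,264:317]=1
print("off");blobs(c,(b>0)&(S>75)&(V>40),.067,100)
print("corners",np.round(cast(c,np.array([(347,40),(516,44),(482,391),(349,390)])/s,.045)*1e3).tolist())
print("box top",np.round(cast(c,np.array([(560,83),(703,71),(679,244),(554,250)])/s,.05)*1e3).tolist())
print("stick top", np.round(cast(c,np.array([(413,341),(479,306),(486,322),(422,355)])/s,.067)*1e3).tolist())
to(.5213,-.098,.12,np.radians(29))
```

```text
slots
ctr [ 453.3 -128. ] size [41.3  9.4] ang 0.1 px [246. 224.]
ctr [455.1 -42.5] size [42.1 11.8] ang 0.1 px [247. 177.]
ctr [457.4  43.1] size [41.3 13.4] ang 0.1 px [248. 123.]
ctr [458.8 128. ] size [41.7 13.2] ang 0.1 px [249.  62.]
off
ctr [522.8 -74.3] size [ 83.5 116.2] ang 4.3 px [303. 203.]
ctr [5.172e+02 1.000e-01] size [64.4 39.5] ang 0.1 px [288. 153.]
ctr [520.   90.7] size [32.6 56.8] ang 42.5 px [293.  89.]
corners [[421.0, 174.0, 45.0], [571.0, 171.0, 45.0], [564.0, -178.0, 45.0], [413.0, -177.0, 45.0]]
box top [[612.0, 139.0, 50.0], [739.0, 149.0, 50.0], [750.0, -7.0, 50.0], [625.0, -14.0, 50.0]]
stick top [[483.0, -106.0, 67.0], [549.0, -68.0, 67.0], [558.0, -85.0, 67.0], [493.0, -122.0, 67.0]]
to [-97.8  61.5 229.3] turn 1.064
```

Request:
arm_command(
  deltas=[
    [0,[-24,15,45],0.15],
    [0,[-48,31,90],0.3],
    [0,[-72,46,130],0.45],
    [0,[-96,61,170],0.6],
    [0,[-96,61,200],0.75],
    [0,[-96,61,230],0.9],
    [0,[-96,61,240],1.047],
    [0,[-96,61,240],1.047],
  ],
)

```text
time: 2.58
tcp_pos: [0.5195, -0.0994, 0.1084]
tool_rot: [-0.0, 0.967, 0.256, -0.001]
force: [-0.3, -0.3, 0.5]
grip_width: 0.0856
grip_force: 0.0
```

Request:
arm_command(
  deltas=[
    [0,[0,0,35],0],
    [0,[0,0,63],0],
    [0,[0,0,63],0],
    [255,[0,0,63],0],
    [255,[0,0,63],0],
    [255,[0,0,63],0],
    [255,[0,0,63],0],
    [255,[0,0,63],0],
  ],
)

```text
time: 3.58
tcp_pos: [0.5214, -0.0982, 0.0475]
tool_rot: [0.001, 0.967, 0.257, 0.001]
force: [-0.6, -0.2, 6.3]
grip_width: 0.0208
grip_force: 59.6
```

Run:
```python
from h import *
print(pose()[:2]);to(.682,.03,.15,np.radians(5))
```

```text
(array([ 0.5214484 , -0.09816711,  0.04752307]), np.float64(0.5191025612292823))
to [ 203.   -31.6 -102.5] turn 0.432
```

Request:
arm_command(
  deltas=[
    [255,[0,0,-50],0],
    [255,[40,-6,-90],0.1],
    [255,[95,-14,-90],0.2],
    [255,[150,-22,-90],0.3],
    [255,[203,-32,-90],0.43],
    [255,[203,-32,-45],0.43],
    [255,[203,-32,-15],0.43],
    [255,[203,-32,-15],0.43],
  ],
)

```text
time: 4.58
tcp_pos: [0.6785, 0.0309, 0.0582]
tool_rot: [-0.0, 0.999, 0.045, -0.004]
force: [-0.3, -0.6, -0.6]
grip_width: 0.0205
grip_force: 58.9
```

Request:
arm_command(
  deltas=[
    [100,[0,0,0],0],
    [100,[0,0,0],0],
    [50,[0,0,0],0],
    [0,[0,0,-50],0],
    [0,[0,0,-90],0],
  ],
)

```text
time: 5.2
tcp_pos: [0.6814, 0.0303, 0.1537]
tool_rot: [0.0, 0.999, 0.044, 0.001]
force: [-0.0, -0.4, -0.4]
grip_width: 0.0854
grip_force: 0.0
```

Run:
```python
from h import *
print(pose()[:2]);to(.5175,-.0025,.12,np.radians(.5))
c=vision.capture("top");H,S,V=cv2.split(cv2.cvtColor(c["color"],cv2.COLOR_RGB2HSV))
box=np.zeros_like(H);box[178:226,197:299]=1
blobs(c,(box>0)&(S>70)&(V>50),.066,50)
```

```text
(array([0.68144975, 0.03034024, 0.15367084]), np.float64(0.08858744348122162))
to [-166.2   18.2   33.7] turn 0.08
ctr [516.9  -0.9] size [64.7 45.1] ang 1.6 px [250. 195.]
```

Request:
arm_command(
  deltas=[
    [0,[-50,5,0],0.04],
    [0,[-100,11,5],0.08],
    [0,[-166,17,20],0.08],
    [0,[-166,17,50],0.08],
    [0,[-166,17,90],0.08],
    [0,[-166,17,107],0.08],
    [0,[-166,17,107],0.08],
  ],
)

```text
time: 6.12
tcp_pos: [0.5164, -0.0012, 0.0439]
tool_rot: [-0.0, 1.0, 0.004, -0.001]
force: [0.5, 0.0, 0.2]
grip_width: 0.085
grip_force: 0.0
```

Request:
arm_command(
  deltas=[
    [255,[0,0,0],0],
    [255,[0,0,0],0],
    [255,[0,0,0],0],
    [255,[0,0,0],0],
    [255,[0,0,-50],0],
    [255,[0,0,-80],0],
  ],
)

```text
time: 6.88
tcp_pos: [0.5179, -0.0012, 0.1264]
tool_rot: [0.0, 1.0, 0.004, 0.001]
force: [1.6, -0.6, -1.1]
grip_width: 0.0388
grip_force: 61.7
```

Run:
```python
from h import *
print(pose()[:2]);to(.682,.067,.15,np.radians(5))
```

```text
(array([ 0.51791937, -0.00122072,  0.1264152 ]), np.float64(0.008811575925398208))
to [164.7 -66.8 -23.6] turn -0.078
```

Request:
arm_command(
  deltas=[
    [255,[55,-24,0],0],
    [255,[110,-48,0],-0.04],
    [255,[165,-72,0],-0.08],
    [255,[165,-72,40],-0.08],
    [255,[165,-72,66],-0.08],
    [255,[165,-72,66],-0.08],
    [100,[165,-72,66],-0.08],
    [50,[165,-72,66],-0.08],
  ],
)

```text
time: 7.88
tcp_pos: [0.6828, 0.0722, 0.0605]
tool_rot: [0.0, 0.999, 0.044, 0.002]
force: [-0.6, 0.3, -0.4]
grip_width: 0.068
grip_force: 0.0
```

Request:
arm_command(
  deltas=[
    [0,[0,0,0],0],
    [0,[0,0,-50],0],
    [0,[-20,0,-90],0],
    [0,[-60,0,-100],-0.15],
    [0,[-100,0,-100],-0.3],
    [0,[-100,0,-100],-0.45],
  ],
)

```text
time: 8.62
tcp_pos: [0.5786, 0.0633, 0.1597]
tool_rot: [-0.0, 0.963, 0.268, -0.001]
force: [0.3, 0.3, -0.2]
grip_width: 0.0854
grip_force: 0.0
```

Run:
```python
from h import *
print(pose()[:2]);to(.52,.09,.12,np.radians(132.5))
c=shot("wrist","w2.png")
np.savez("w2.npz",**c)
```

```text
(array([0.578588  , 0.06334648, 0.15973489]), np.float64(0.5436371529606806))
to [-36.4 -53.1  39.7] turn -1.769
```

View pics/w2.png

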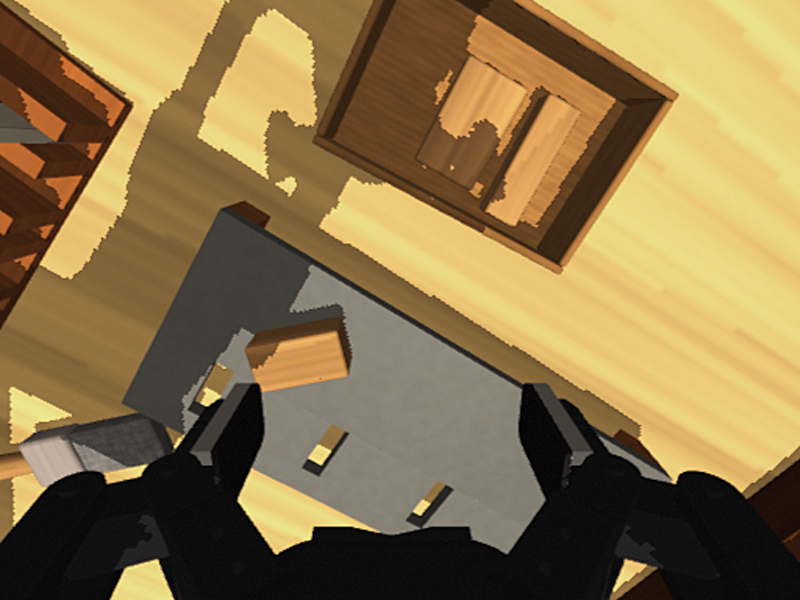

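The stick and slat lie flat in the box at (540,155) and (470,120). The block is still on the board, its top face around (300,358).

Run:
```python
from h import *
c=dict(np.load("w2.npz"));s=1.5625
w=cast(c,np.array([(251,362),(338,331),(350,375),(257,391)])/s,.071)*1e3;print(w.round(),w.mean(0).round(1))
H,S,V=cv2.split(cv2.cvtColor(c["color"],cv2.COLOR_RGB2HSV))
b=np.zeros_like(H);b[200:254,158:228]=1
blobs(c,(b>0)&(S>60),.066,100)
```

```text
[[507. 113.  71.]
 [549.  80.  71.]
 [529.  60.  71.]
 [491. 102.  71.]] [518.9  88.9  71. ]
ctr [519.1  93.9] size [40.  68.2] ang 43.2 px [188. 229.]
```

Request:
arm_command(
  deltas=[
    [0,[-10,-15,0],-0.18],
    [0,[-20,-30,0],-0.36],
    [0,[-36,-53,0],-0.54],
    [0,[-36,-53,0],-0.72],
    [0,[-36,-53,0],-0.9],
    [0,[-36,-53,0],-1.08],
    [0,[-36,-53,10],-1.26],
    [0,[-36,-53,20],-1.44],
  ],
)

```text
time: 9.68
tcp_pos: [0.5247, 0.0904, 0.139]
tool_rot: [0.001, 0.548, 0.837, 0.001]
force: [-0.2, 0.9, 0.0]
grip_width: 0.0854
grip_force: 0.0
```

Request:
arm_command(
  deltas=[
    [0,[0,0,0],-0.17],
    [0,[0,0,30],-0.34],
    [0,[0,0,65],-0.34],
    [0,[0,0,92],-0.34],
    [0,[0,0,92],-0.34],
  ],
)

```text
time: 10.3
tcp_pos: [0.5228, 0.0903, 0.0452]
tool_rot: [-0.002, 0.401, 0.916, -0.001]
force: [-0.3, 0.1, 0.2]
grip_width: 0.0856
grip_force: 0.0
```

Request:
arm_command(
  deltas=[
    [255,[0,0,0],0],
    [255,[0,0,0],0],
    [255,[0,0,0],0],
    [255,[0,0,0],0],
    [255,[0,0,-50],0],
    [255,[0,0,-90],0],
  ],
)

```text
time: 11.05
tcp_pos: [0.5238, 0.0905, 0.1377]
tool_rot: [0.0, 0.4, 0.917, -0.0]
force: [0.5, 0.9, 0.1]
grip_width: 0.0288
grip_force: 60.4
```

Run:
```python
from h import *
print(pose()[:2]);to(.68,.112,.15,np.radians(95))
```

```text
(array([0.52384239, 0.09045288, 0.13772083]), np.float64(2.31870504714633))
to [-90.4 129.1 -12.3] turn 0.661
```

Request:
arm_command(
  deltas=[
    [255,[-30,42,0],-0.18],
    [255,[-60,84,0],-0.36],
    [255,[-93,126,0],-0.54],
    [255,[-93,126,0],-0.72],
    [255,[-93,126,20],-0.91],
    [255,[-93,126,50],-0.91],
    [255,[-93,126,74],-0.91],
    [255,[-93,126,74],-0.91],
  ],
)

```text
time: 12.05
tcp_pos: [0.6775, 0.1078, 0.06]
tool_rot: [-0.003, -0.044, 0.999, -0.0]
force: [0.2, -0.4, -0.0]
grip_width: 0.029
grip_force: 60.4
```

Request:
arm_command(
  deltas=[
    [100,[0,0,0],0],
    [60,[0,0,0],0],
    [0,[0,0,0],0],
    [0,[0,0,-50],0],
    [0,[0,0,-100],0],
    [0,[0,0,-100],0],
  ],
)

```text
time: 12.8
tcp_pos: [0.6828, 0.1082, 0.1687]
tool_rot: [0.006, -0.044, 0.999, 0.0]
force: [-0.2, -0.1, -0.2]
grip_width: 0.0856
grip_force: 0.0
```

Run:
```python
from h import *
print(pose()[:2]);to(.47,-.22,.28,np.radians(90))
```

```text
(array([0.68281779, 0.10823487, 0.16874655]), np.float64(-3.054276527151282))
to [ 240.6 -308.4 -111.3] turn 1.658
```

Request:
arm_command(
  deltas=[
    [0,[30,-40,-20],0.18],
    [0,[60,-80,-40],0.36],
    [0,[90,-120,-60],0.54],
    [0,[120,-160,-80],0.72],
    [0,[150,-200,-95],0.9],
    [0,[180,-240,-95],1.08],
    [0,[210,-275,-95],1.26],
    [0,[226,-292,-95],1.44],
  ],
)

```text
time: 13.8
tcp_pos: [0.478, -0.2041, 0.2571]
tool_rot: [-0.0, 0.629, 0.777, -0.0]
force: [-0.2, 1.4, -0.2]
grip_width: 0.0851
grip_force: 0.0
```

Request:
arm_command(
  deltas=[
    [0,[0,0,0],0.11],
    [0,[0,0,0],0.22],
    [0,[0,0,0],0.22],
    [0,[0,0,0],0.22],
  ],
)

```text
time: 14.3
tcp_pos: [0.4796, -0.2024, 0.2572]
tool_rot: [-0.0, 0.707, 0.707, -0.0]
force: [0.3, 0.7, 0.8]
grip_width: 0.0856
grip_force: 0.0
```

Run:
```python
from h import *
print(pose()[:2])
c=shot("wrist","w3.png");np.savez("w3.npz",**c)
c=shot("top","t3.png",(190,110,300,235));np.savez("t3.npz",**c)
```

```text
(array([ 0.47963756, -0.20241006,  0.25722386]), np.float64(1.5704321914716675))
```

View pics/w3.png

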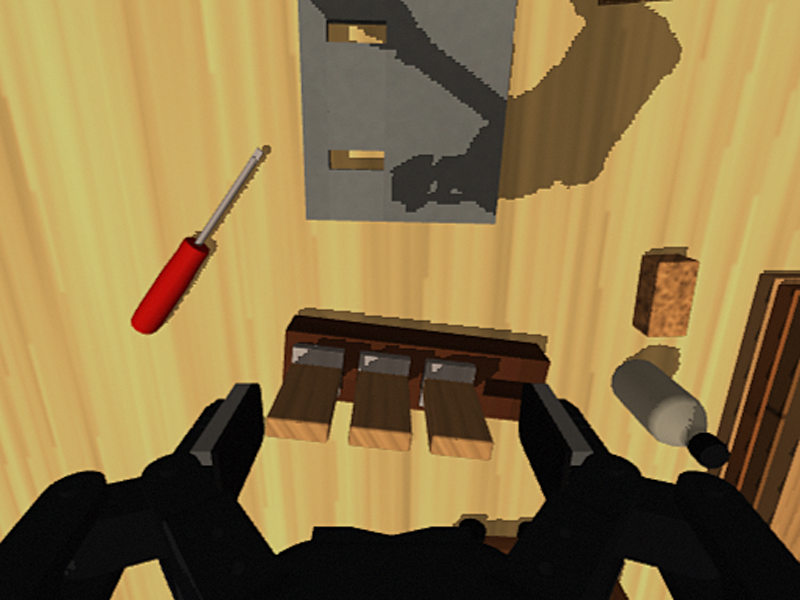

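View pics/t3.png

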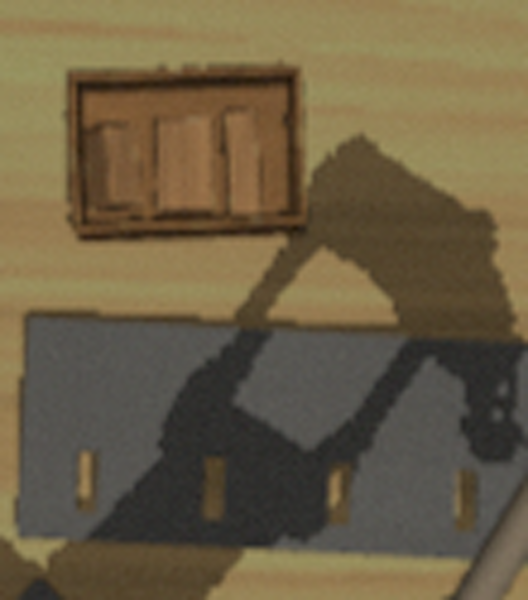

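The box now holds all three offcuts (top crop: 115,165 / 187,163 / 243,160). The wrist view shows the post tops at (299,428), (380,437) and (461,447), the rack, and slots 0 and 1 at (356,160) and (357,32).

Run:
```python
from h import *
c=dict(np.load("w3.npz"));s=1.5625
H,S,V=cv2.split(cv2.cvtColor(c["color"],cv2.COLOR_RGB2HSV))
b=np.zeros_like(H);b[5:125,200:255]=1
blobs(c,(b>0)&(S>60),.045,80)
for p in[[(275,416),(334,422),(327,441),(268,434)],[(352,425),(412,431),(408,450),(349,444)],[(431,436),(490,440),(493,459),(436,455)]]:
    w=cast(c,np.array(p)/s,.135)*1e3;print("top",w[:,:2].round().tolist(),w.mean(0).round(1))
for p in[[(293,346),(344,349)],[(360,352),(410,357)],[(426,359),(475,363)]]:
    print("flange far edge",(cast(c,np.array(p)/s,.05)*1e3)[:,:2].round().tolist())
b[:]=0;b[255:300,165:325]=1
blobs(c,(b>0)&(H>8)&(H<22)&(V>110)&(S>60),.135,60)
```

```text
ctr [ 453.2 -129.7] size [40.7 13.6] ang 0.0 px [228. 102.]
ctr [455.4 -44.6] size [12.4 41.8] ang 88.2 px [228.  21.]
top [[400.0, -296.0], [440.0, -301.0], [435.0, -316.0], [394.0, -311.0]] [ 417.3 -306.1  135. ]
top [[453.0, -303.0], [494.0, -308.0], [492.0, -324.0], [450.0, -319.0]] [ 472.3 -313.6  135. ]
top [[508.0, -312.0], [549.0, -316.0], [552.0, -332.0], [512.0, -328.0]] [ 530.2 -321.9  135. ]
flange far edge [[396.0, -283.0], [439.0, -285.0]]
flange far edge [[453.0, -288.0], [496.0, -293.0]]
flange far edge [[510.0, -295.0], [553.0, -299.0]]
ctr [ 534.7 -317.8] size [41.5 55.3] ang 90.0 px [302. 286.]
ctr [ 416.1 -317.9] size [41.5 49.7] ang 90.0 px [192. 284.]
ctr [ 475.9 -314.8] size [47.7 52.1] ang 90.0 px [250. 282.]
```

Request:
arm_command(
  deltas=[
    [0,[-20,-12,0],0.18],
    [0,[-40,-24,0],0.36],
    [0,[-60,-36,0],0.54],
    [0,[-80,-50,0],0.72],
    [0,[-104,-63,0],0.9],
    [0,[-104,-63,20],1.08],
    [0,[-104,-63,40],1.26],
    [0,[-104,-63,60],1.44],
  ],
)

```text
time: 15.4
tcp_pos: [0.4166, -0.3065, 0.1969]
tool_rot: [0.0, 0.998, 0.062, 0.0]
force: [-0.5, 1.0, -0.7]
grip_width: 0.0856
grip_force: 0.0
```

Request:
arm_command(
  deltas=[
    [0,[0,0,0],0.12],
    [0,[0,0,0],0.243],
    [0,[0,0,0],0.243],
    [0,[0,0,0],0.243],
  ],
)

```text
time: 15.9
tcp_pos: [0.4167, -0.3065, 0.1976]
tool_rot: [0.0, 0.998, -0.056, 0.0]
force: [0.3, -0.0, 0.1]
grip_width: 0.0855
grip_force: 0.0
```

Run:
```python
from h import *
print(pose()[:2]);to(.4168,-.306,.096,-.113)
c=shot("wrist","w4.png");np.savez("w4.npz",**c)
```

```text
(array([ 0.41669714, -0.3064556 ,  0.19758347]), np.float64(-0.11206722427107736))
to [ 1.000e-01 -5.000e-01  1.016e+02] turn 0.001
```

View pics/w4.png

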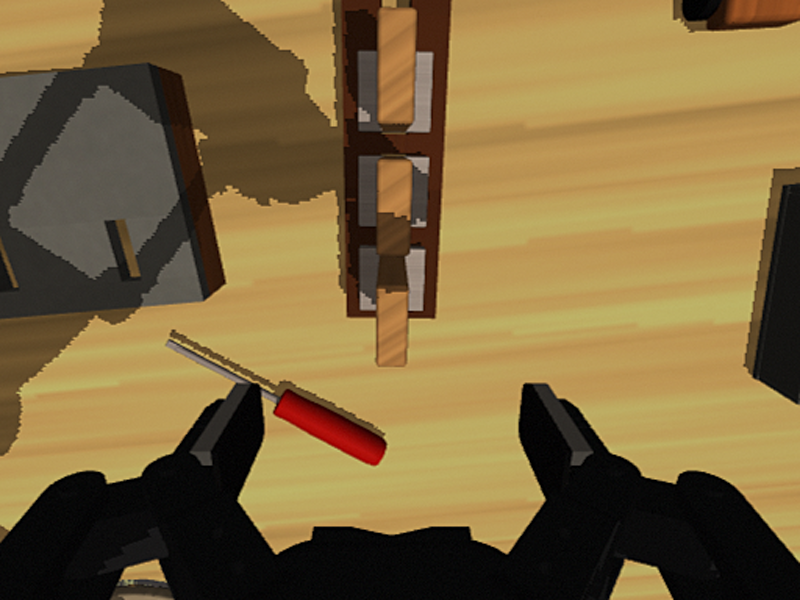

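The three post tops run up the image at (392,327), (395,206) and (398,66), centred between the fingers and parallel to them.

Run:
```python
from h import *
c=dict(np.load("w4.npz"));s=1.5625
for p in[[(378,288),(408,288),(407,366),(376,366)],[(378,157),(413,158),(410,254),(377,253)],[(378,8),(417,8),(413,125),(379,123)]]:
    w=cast(c,np.array(p)/s,.135)*1e3;print(w[:,:2].round().tolist(),w.mean(0).round(1))
b=np.zeros((384,512),np.uint8);b[130:185,60:100]=1
H,S,V=cv2.split(cv2.cvtColor(c["color"],cv2.COLOR_RGB2HSV));blobs(c,(b>0)&(S>60),.045,60)
to(.416,-.306,.096,-.113)
```

```text
[[434.0, -303.0], [433.0, -317.0], [391.0, -313.0], [393.0, -297.0]] [ 412.8 -307.3  135. ]
[[494.0, -310.0], [492.0, -325.0], [449.0, -320.0], [452.0, -304.0]] [ 471.8 -314.9  135. ]
[[551.0, -317.0], [549.0, -332.0], [506.0, -327.0], [508.0, -312.0]] [ 528.3 -322.   135. ]
ctr [ 453.6 -132.7] size [ 8.1 39.9] ang 88.3 px [ 81. 158.]
to [ -0.7  -0.4 101.6] turn 0.0
```

Request:
arm_command(
  deltas=[
    [0,[-2.5,0.5,40],0],
    [0,[-2.5,0.5,80],0],
    [0,[-2.5,0.5,101.5],0],
    [0,[-2.5,0.5,101.5],0],
    [255,[-2.5,0.5,101.5],0],
    [255,[-2.5,0.5,101.5],0],
    [255,[-2.5,0.5,101.5],0],
    [255,[-2.5,0.5,101.5],0],
  ],
)

```text
time: 16.95
tcp_pos: [0.4143, -0.3068, 0.0967]
tool_rot: [0.0, 0.998, -0.057, 0.0]
force: [0.7, -0.1, -0.2]
grip_width: 0.0153
grip_force: 58.3
```

Request:
arm_command(
  deltas=[
    [255,[0,0,0],0],
    [255,[0,0,0],0],
    [255,[0,0,-25],0],
    [255,[0,0,-60],0],
    [255,[0,0,-100],0],
    [255,[0,0,-100],0],
  ],
)

```text
time: 17.7
tcp_pos: [0.4154, -0.3081, 0.1984]
tool_rot: [0.002, 0.998, -0.057, 0.002]
force: [0.1, -0.8, -3.5]
grip_width: 0.0152
grip_force: 59.0
```

Run:
```python
from h import *
print(pose()[:2]);to(.4572,.0423,.18,-.022)
```

```text
(array([ 0.41541159, -0.30807964,  0.19836373]), np.float64(-0.1141612809348482))
to [   1.6 -352.9   18.4] turn -0.092
```

Request:
arm_command(
  deltas=[
    [255,[0,-55,0],-0.02],
    [255,[1,-110,0],-0.04],
    [255,[2,-165,0],-0.06],
    [255,[2,-220,0],-0.08],
    [255,[3,-275,0],-0.091],
    [255,[3,-325,10],-0.091],
    [255,[3.3,-352,30],-0.091],
    [255,[3.3,-352,50],-0.091],
  ],
)

```text
time: 18.7
tcp_pos: [0.456, 0.0448, 0.1436]
tool_rot: [-0.0, 1.0, -0.01, -0.002]
force: [0.4, -1.4, -2.6]
grip_width: 0.0156
grip_force: 59.7
```

Request:
arm_command(
  deltas=[
    [255,[0,0,0],0],
    [255,[0,0,10],0],
    [255,[0,0,18],0],
    [255,[0,0,24],0],
    [255,[0,0,24],0],
  ],
)

```text
time: 19.32
tcp_pos: [0.4572, 0.0424, 0.1216]
tool_rot: [0.0, 1.0, -0.012, -0.0]
force: [0.3, -0.1, -1.4]
grip_width: 0.0157
grip_force: 59.7
```

Run:
```python
from h import *
print(pose()[:2],pose()[2]["force"],pose()[2]["torque"]);to(.4572,.0423,.101,-.022)
```

```text
(array([0.45718758, 0.04242711, 0.12162662]), np.float64(-0.023700202348235163)) [ 0.2994541  -0.12567931 -1.37395624] [-0.00562688  0.00795106 -0.01581573]
to [ 0.   0.1 20.6] turn -0.002
```

Request:
arm_command(
  deltas=[
    [255,[0,0,8],0],
    [255,[0,0,15],0],
    [255,[0,0,20],0],
    [255,[0,0,20],0],
    [255,[0,0,20],0],
  ],
)

```text
time: 19.95
tcp_pos: [0.4574, 0.0427, 0.1019]
tool_rot: [0.0, 1.0, -0.012, -0.0]
force: [0.3, 0.3, -2.4]
grip_width: 0.0153
grip_force: 59.7
```

Request:
arm_command(
  deltas=[
    [255,[0,0,0],-0.18],
    [255,[0,0,0],-0.36],
    [255,[0,0,0],-0.54],
    [255,[0,0,0],-0.72],
    [255,[0,0,0],-0.9],
    [255,[0,0,0],-1.08],
    [255,[0,0,0],-1.26],
    [255,[0,0,0],-1.44],
  ],
)

```text
time: 20.95
tcp_pos: [0.4575, 0.0427, 0.1019]
tool_rot: [0.0, 0.757, 0.653, -0.0]
force: [-0.7, 0.5, -2.5]
grip_width: 0.0157
grip_force: 59.8
```

Request:
arm_command(
  deltas=[
    [255,[0,0,0],-0.13],
    [255,[0,0,0],-0.13],
    [255,[0,0,0],-0.13],
    [150,[0,0,0],-0.13],
    [100,[0,0,0],-0.13],
    [50,[0,0,0],-0.13],
  ],
)

```text
time: 21.7
tcp_pos: [0.4577, 0.0426, 0.1022]
tool_rot: [0.0, 0.716, 0.698, 0.0]
force: [-0.1, 0.3, -0.3]
grip_width: 0.0677
grip_force: 0.0
```

Request:
arm_command(
  deltas=[
    [0,[0,0,-10],0],
    [0,[0,0,-50],0],
    [0,[0,0,-100],0.15],
    [0,[-50,0,-100],0.3],
    [0,[-100,0,-100],0.45],
    [0,[-150,0,-100],0.6],
    [0,[-200,0,-100],0.75],
    [0,[-240,0,-100],0.9],
  ],
)

```text
time: 22.7
tcp_pos: [0.4517, -0.1994, 0.2029]
tool_rot: [0.001, 0.949, 0.315, 0.0]
force: [0.8, 0.5, -0.3]
grip_width: 0.0853
grip_force: 0.0
```

Run:
```python
from h import *
print(pose()[:2]);to(.4717,-.3145,.2,-.115)
c=shot("scene","s5.png",(180,110,420,290))
```

```text
(array([ 0.45165805, -0.19937749,  0.20290696]), np.float64(0.6407061086276142))
to [-52.7 104.3   2.9] turn 0.756
```

View pics/s5.png

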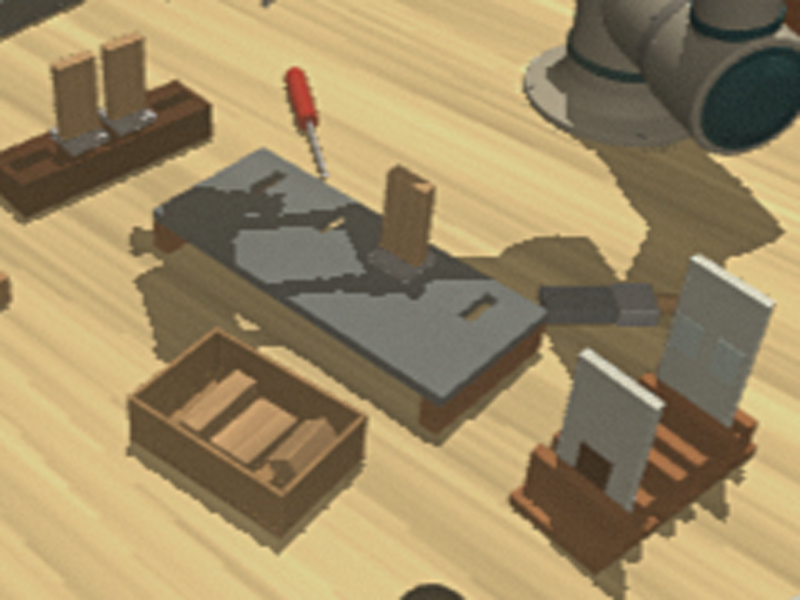

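The post at (408,220) is seated with its flange on the board and turned square; the offcuts are in the box.

Request:
arm_command(
  deltas=[
    [0,[-13,26,0],0.18],
    [0,[-26,52,0],0.36],
    [0,[-40,78,0],0.54],
    [0,[-52.7,104.3,2],0.65],
    [0,[-52.7,104.3,2],0.756],
    [0,[-52.7,104.3,2],0.756],
    [0,[-52.7,104.3,2],0.756],
  ],
)

```text
time: 23.62
tcp_pos: [0.4725, -0.3119, 0.2004]
tool_rot: [0.0, 0.999, -0.054, 0.0]
force: [-0.4, -0.2, -0.1]
grip_width: 0.0853
grip_force: 0.0
```

Run:
```python
from h import *
print(pose()[:2]);to(.4717,-.3145,.0967,-.115)
```

```text
(array([ 0.47250637, -0.31187214,  0.20038541]), np.float64(-0.10718101529752326))
to [ -0.5   2.7 103.7] turn 0.008
```

Request:
arm_command(
  deltas=[
    [0,[-0.5,2.7,40],0.008],
    [0,[-0.5,2.7,80],0.008],
    [0,[-0.5,2.7,103.7],0.008],
    [0,[-0.5,2.7,103.7],0.008],
    [255,[-0.5,2.7,103.7],0.008],
    [255,[-0.5,2.7,103.7],0.008],
    [255,[-0.5,2.7,103.7],0.008],
    [255,[-0.5,2.7,103.7],0.008],
  ],
)

```text
time: 24.62
tcp_pos: [0.4719, -0.315, 0.0969]
tool_rot: [0.0, 0.998, -0.059, 0.0]
force: [0.2, 0.3, 4.2]
grip_width: 0.0149
grip_force: 61.0
```

Request:
arm_command(
  deltas=[
    [255,[0,0,0],0],
    [255,[0,0,0],0],
    [255,[0,0,-30],0],
    [255,[0,0,-60],0],
    [255,[0,0,-85],0],
    [255,[0,0,-85],0],
  ],
)

```text
time: 25.38
tcp_pos: [0.4725, -0.3157, 0.1825]
tool_rot: [0.001, 0.998, -0.059, 0.001]
force: [0.4, -0.4, -2.5]
grip_width: 0.0152
grip_force: 60.1
```

Request:
arm_command(
  deltas=[
    [255,[-10,-55,0],-0.02],
    [255,[-20,-110,0],-0.04],
    [255,[-30,-165,0],-0.06],
    [255,[-40,-220,0],-0.093],
    [255,[-47.3,-267,0],-0.093],
    [255,[-47.3,-267,30],-0.093],
    [255,[-47.3,-267,48],-0.093],
    [255,[-47.3,-267,48],-0.093],
  ],
)

```text
time: 26.38
tcp_pos: [0.4535, -0.0435, 0.1307]
tool_rot: [-0.001, 1.0, -0.012, -0.003]
force: [0.6, -0.1, -1.9]
grip_width: 0.0153
grip_force: 60.1
```

Request:
arm_command(
  deltas=[
    [255,[0,0,6],0],
    [255,[0,0,12],0],
    [255,[0,0,12],0],
  ],
)

```text
time: 26.75
tcp_pos: [0.4557, -0.0444, 0.1211]
tool_rot: [-0.0, 1.0, -0.012, -0.0]
force: [0.8, 0.0, -2.8]
grip_width: 0.0153
grip_force: 60.1
```

Run:
```python
from h import *
print(pose()[:2],pose()[2]["force"],pose()[2]["torque"]);to(.4553,-.044,.101,-.022)
```

```text
(array([ 0.45571802, -0.04435159,  0.12106548]), np.float64(-0.02459267838863655)) [ 0.75000363  0.04727768 -2.7807622 ] [ 0.08350206 -0.00560794 -0.03216284]
to [-0.4 -0.3 20.1] turn -0.003
```

Request:
arm_command(
  deltas=[
    [255,[0,0,8],0],
    [255,[0,0,14],0],
    [255,[0,0,19.5],0],
    [255,[0,0,19.5],0],
    [255,[0,0,19.5],0],
  ],
)

```text
time: 27.38
tcp_pos: [0.456, -0.0441, 0.1018]
tool_rot: [-0.0, 1.0, -0.012, 0.0]
force: [-0.5, 0.3, 0.5]
grip_width: 0.015
grip_force: 60.4
```

Request:
arm_command(
  deltas=[
    [255,[0,0,0],-0.18],
    [255,[0,0,0],-0.36],
    [255,[0,0,0],-0.54],
    [255,[0,0,0],-0.72],
    [255,[0,0,0],-0.9],
    [255,[0,0,0],-1.08],
    [255,[0,0,0],-1.26],
    [255,[0,0,0],-1.44],
  ],
)

```text
time: 28.38
tcp_pos: [0.4561, -0.0444, 0.1017]
tool_rot: [0.0, 0.758, 0.653, -0.0]
force: [0.2, -0.5, -0.8]
grip_width: 0.0149
grip_force: 60.3
```

Request:
arm_command(
  deltas=[
    [255,[0,0,0],-0.13],
    [255,[0,0,0],-0.13],
    [255,[0,0,0],-0.13],
    [150,[0,0,0],-0.13],
    [100,[0,0,0],-0.13],
    [50,[0,0,0],-0.13],
  ],
)

```text
time: 29.12
tcp_pos: [0.456, -0.0442, 0.1019]
tool_rot: [0.0, 0.716, 0.698, 0.0]
force: [-0.3, 0.3, 0.1]
grip_width: 0.0678
grip_force: 0.0
```

Request:
arm_command(
  deltas=[
    [0,[0,0,-10],0],
    [0,[0,0,-50],0],
    [0,[0,0,-100],0.15],
    [0,[-50,15,-100],0.3],
    [0,[-100,30,-100],0.45],
    [0,[-150,45,-100],0.6],
    [0,[-200,60,-100],0.75],
    [0,[-240,73,-100],0.9],
  ],
)

```text
time: 30.12
tcp_pos: [0.5233, -0.2882, 0.2026]
tool_rot: [0.001, 0.949, 0.314, 0.0]
force: [-0.4, 0.1, 0.8]
grip_width: 0.0854
grip_force: 0.0
```

Run:
```python
from h import *
print(pose()[:2]);to(.529,-.322,.2,-.115)
```

```text
(array([ 0.5233495 , -0.28819461,  0.2025641 ]), np.float64(0.6398219119919035))
to [-15.7  30.5   2.6] turn 0.755
```

Request:
arm_command(
  deltas=[
    [0,[-8,15,0],0.18],
    [0,[-15.7,30.5,0],0.36],
    [0,[-15.7,30.5,0],0.54],
    [0,[-15.7,30.5,2],0.7],
    [0,[-15.7,30.5,2],0.756],
    [0,[-15.7,30.5,2],0.756],
    [0,[-15.7,30.5,2],0.756],
  ],
)

```text
time: 31.0
tcp_pos: [0.5288, -0.3198, 0.2002]
tool_rot: [0.0, 0.999, -0.055, 0.0]
force: [0.1, -0.6, -0.3]
grip_width: 0.0854
grip_force: 0.0
```

Run:
```python
from h import *
print(pose()[:2]);to(.529,-.322,.0967,-.115)
```

```text
(array([ 0.52883195, -0.31979536,  0.20022257]), np.float64(-0.10937740418674843))
to [  0.4   2.2 103.5] turn 0.006
```

Request:
arm_command(
  deltas=[
    [0,[0.4,2.2,40],0.006],
    [0,[0.4,2.2,80],0.006],
    [0,[0.4,2.2,103.5],0.006],
    [0,[0.4,2.2,103.5],0.006],
    [255,[0.4,2.2,103.5],0.006],
    [255,[0.4,2.2,103.5],0.006],
    [255,[0.4,2.2,103.5],0.006],
    [255,[0.4,2.2,103.5],0.006],
  ],
)

```text
time: 32.0
tcp_pos: [0.5292, -0.3221, 0.097]
tool_rot: [0.0, 0.998, -0.058, 0.001]
force: [0.6, -0.5, 2.1]
grip_width: 0.0156
grip_force: 60.5
```

Request:
arm_command(
  deltas=[
    [255,[0,0,0],0],
    [255,[0,0,0],0],
    [255,[0,0,-30],0],
    [255,[0,0,-60],0],
    [255,[0,0,-85],0],
    [255,[0,0,-85],0],
  ],
)

```text
time: 32.75
tcp_pos: [0.5296, -0.3226, 0.1825]
tool_rot: [0.001, 0.998, -0.058, 0.001]
force: [1.4, 0.5, -2.1]
grip_width: 0.0153
grip_force: 60.0
```

Request:
arm_command(
  deltas=[
    [255,[-25,-46,0],-0.02],
    [255,[-50,-92,0],-0.04],
    [255,[-75,-138,0],-0.06],
    [255,[-97.4,-182,0],-0.093],
    [255,[-97.4,-182,0],-0.093],
    [255,[-97.4,-182,30],-0.093],
    [255,[-97.4,-182,48],-0.093],
    [255,[-97.4,-182,48],-0.093],
  ],
)

```text
time: 33.75
tcp_pos: [0.4517, -0.1298, 0.131]
tool_rot: [-0.001, 1.0, -0.012, -0.002]
force: [-0.6, 0.4, -3.1]
grip_width: 0.0153
grip_force: 59.9
```

Request:
arm_command(
  deltas=[
    [255,[0,0,6],0],
    [255,[0,0,12],0],
    [255,[0,0,12],0],
  ],
)

```text
time: 34.12
tcp_pos: [0.4531, -0.1299, 0.1211]
tool_rot: [-0.0, 1.0, -0.012, -0.0]
force: [-0.7, 0.2, -2.3]
grip_width: 0.0152
grip_force: 59.9
```

Request:
arm_command(
  deltas=[
    [255,[0,0,5],0],
    [255,[0,0,5],0],
  ],
)

```text
time: 34.38
tcp_pos: [0.453, -0.1298, 0.1161]
tool_rot: [-0.0, 1.0, -0.012, -0.0]
force: [-0.1, -0.2, -2.5]
grip_width: 0.0151
grip_force: 59.9
```

Request:
arm_command(
  deltas=[
    [255,[0,0,8],0],
    [255,[0,0,14.5],0],
    [255,[0,0,14.5],0],
    [255,[0,0,14.5],-0.18],
    [255,[0,0,14.5],-0.36],
    [255,[0,0,14.5],-0.54],
    [255,[0,0,14.5],-0.72],
    [255,[0,0,14.5],-0.9],
  ],
)

```text
time: 35.38
tcp_pos: [0.4536, -0.1301, 0.1018]
tool_rot: [0.0, 0.904, 0.427, 0.0]
force: [-0.5, 0.1, 0.2]
grip_width: 0.0154
grip_force: 60.5
```

Request:
arm_command(
  deltas=[
    [255,[0,0,0],-0.18],
    [255,[0,0,0],-0.36],
    [255,[0,0,0],-0.54],
    [255,[0,0,0],-0.67],
    [255,[0,0,0],-0.67],
    [150,[0,0,0],-0.67],
    [100,[0,0,0],-0.67],
    [50,[0,0,0],-0.67],
  ],
)

```text
time: 36.38
tcp_pos: [0.4533, -0.13, 0.1018]
tool_rot: [0.0, 0.716, 0.698, -0.0]
force: [-1.2, 0.9, -0.2]
grip_width: 0.068
grip_force: 0.0
```

Request:
arm_command(
  deltas=[
    [0,[0,0,-10],0],
    [0,[0,0,-50],0],
    [0,[0,0,-100],0],
    [0,[50,0,-150],0],
    [0,[100,0,-170],0],
    [0,[155,0,-190],0],
    [0,[210,0,-190],0],
    [0,[270,0,-190],0],
  ],
)

```text
time: 37.38
tcp_pos: [0.4598, 0.1416, 0.2932]
tool_rot: [0.001, 0.716, 0.698, 0.001]
force: [-0.4, 1.3, -0.2]
grip_width: 0.0859
grip_force: 0.0
```

Run:
```python
from h import *
print(pose()[:2]);to(.49,.27,.3,np.pi/2)
```

```text
(array([0.45980594, 0.14157926, 0.29319377]), np.float64(1.5460156871376194))
to [129.1  27.   -6.8] turn -0.025
```

Request:
arm_command(
  deltas=[
    [0,[55,10,-8],0],
    [0,[110,20,-15],-0.025],
    [0,[150,27,-20],-0.025],
    [0,[150,27,-20],-0.025],
  ],
)

```text
time: 37.88
tcp_pos: [0.4906, 0.2921, 0.3122]
tool_rot: [-0.0, 0.706, 0.709, 0.001]
force: [-0.3, -0.2, 0.4]
grip_width: 0.0854
grip_force: 0.0
```

Run:
```python
from h import *
print(pose()[:2])
c=shot("wrist","w6.png");np.savez("w6.npz",**c)
```

```text
(array([0.49061458, 0.29205517, 0.31218731]), np.float64(1.575296425682616))
```

View pics/w6.png

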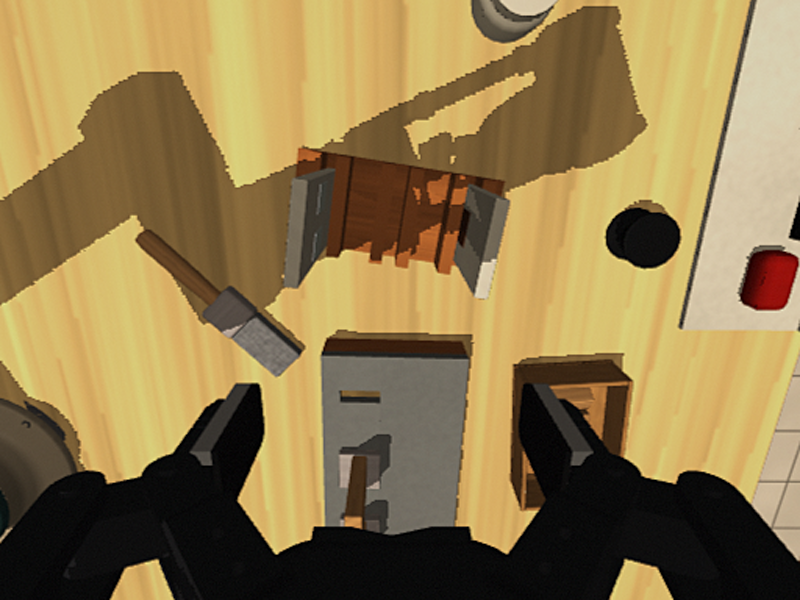

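Panel rack from above: the tall panel's top edge runs from (298,180) to (291,288) and the short panel's from (503,199) to (482,297). The post in slot 2 is seated at (358,480), and slot 3 at (360,397) is free.

Run:
```python
from h import *
c=dict(np.load("w6.npz"));s=1.5625
for n,z,p in[("tall",.175,[(292,180),(304,181),(297,287),(285,287)]),("short",.155,[(496,196),(509,200),(488,298),(476,296)])]:
    w=cast(c,np.array(p)/s,z)*1e3;m=w.mean(0);e=(w[0]+w[1]-w[2]-w[3])/2
    print(n,w[:,:2].round().tolist(),m.round(1),np.hypot(*e[:2]).round(1),np.degrees(np.arctan2(e[1],e[0])).round(1))
w=cast(c,np.array([(296,150),(505,180)])/s,.05)*1e3;print(w.round())
t=dict(np.load("t3.npz"));H,S,V=cv2.split(cv2.cvtColor(t["color"],cv2.COLOR_RGB2HSV))
b=np.zeros_like(H);b[165:230,128:172]=1
blobs(t,(b>0)&(S<70)&(V>60),.165,30)
```

```text
tall [[430.0, 354.0], [438.0, 354.0], [429.0, 286.0], [421.0, 286.0]] [429.6 320.1 175. ] 68.4 82.7
short [[560.0, 343.0], [569.0, 341.0], [560.0, 273.0], [551.0, 274.0]] [559.9 307.8 155. ] 69.5 82.8
[[409. 371.  50.]
 [591. 347.  50.]]
ctr [430.1 311.7] size [83.1 11.8] ang 81.3 px [141. 216.]
ctr [554.9 292.8] size [85.5 15.4] ang 80.9 px [149. 175.]
```

Request:
arm_command(
  deltas=[
    [0,[8,35,20],0.07],
    [0,[15.4,69.4,40],0.13],
    [0,[15.4,69.4,80],0.13],
    [0,[15.4,69.4,120],0.13],
    [0,[15.4,69.4,150],0.13],
    [0,[15.4,69.4,175],0.13],
    [0,[15.4,69.4,190],0.13],
    [0,[15.4,69.4,190],0.13],
  ],
)

```text
time: 38.92
tcp_pos: [0.5592, 0.3037, 0.1212]
tool_rot: [-0.0, 0.752, 0.66, -0.001]
force: [0.3, -0.7, -0.3]
grip_width: 0.0858
grip_force: 0.0
```

Request:
arm_command(
  deltas=[
    [255,[0,0,0],0],
    [255,[0,0,0],0],
    [255,[0,0,0],0],
    [255,[0,0,0],0],
    [255,[0,0,0],0],
    [255,[0,0,-20],0],
    [255,[0,0,-60],0],
    [255,[0,0,-110],0],
  ],
)

```text
time: 39.92
tcp_pos: [0.5589, 0.3044, 0.2313]
tool_rot: [-0.001, 0.751, 0.66, -0.002]
force: [1.5, 1.1, -0.5]
grip_width: 0.0089
grip_force: 58.6
```

Run:
```python
from h import *
print(pose()[:2],pose()[2]["force"]);to(.4914,-.1307,.232,1.549)
c=shot("scene","s7.png",(180,110,420,290))
```

```text
(array([0.55890723, 0.30439075, 0.23127921]), np.float64(1.4417495050137878)) [ 1.50658903  1.08754665 -0.50541304]
to [-440.2  -11.    -0.7] turn -0.107
```

Request:
arm_command(
  deltas=[
    [255,[-60,0,0],0],
    [255,[-120,0,0],-0.03],
    [255,[-180,0,0],-0.06],
    [255,[-240,0,0],-0.107],
    [255,[-300,-3,0],-0.107],
    [255,[-360,-7,0],-0.107],
    [255,[-415,-11,0],-0.107],
    [255,[-443,-11,0],-0.107],
  ],
)

```text
time: 40.98
tcp_pos: [0.4908, -0.1357, 0.2316]
tool_rot: [0.0, 0.716, 0.698, -0.0]
force: [0.4, 0.4, -0.9]
grip_width: 0.0091
grip_force: 58.7
```

Request:
arm_command(
  deltas=[
    [255,[0,0,0],0],
    [255,[0,0,30],0],
    [255,[0,0,55],0],
    [255,[0,0,68],0],
    [255,[0,0,70],0],
    [255,[0,0,70],0],
  ],
)

```text
time: 41.72
tcp_pos: [0.4925, -0.133, 0.1624]
tool_rot: [0.001, 0.715, 0.699, 0.0]
force: [0.5, -0.3, -0.1]
grip_width: 0.0093
grip_force: 58.7
```

Run:
```python
from h import *
print(pose()[:2],pose()[2]["force"]);to(.4914,-.1347,.156,1.549)
c=shot("scene","s7.png",(180,90,420,270))
```

```text
(array([ 0.49248526, -0.13296251,  0.1624485 ]), np.float64(1.549354107786542)) [ 0.50310205 -0.28712562 -0.12452933]
to [-1.8 -1.   6.4] turn 0.0
```

View pics/s7.png

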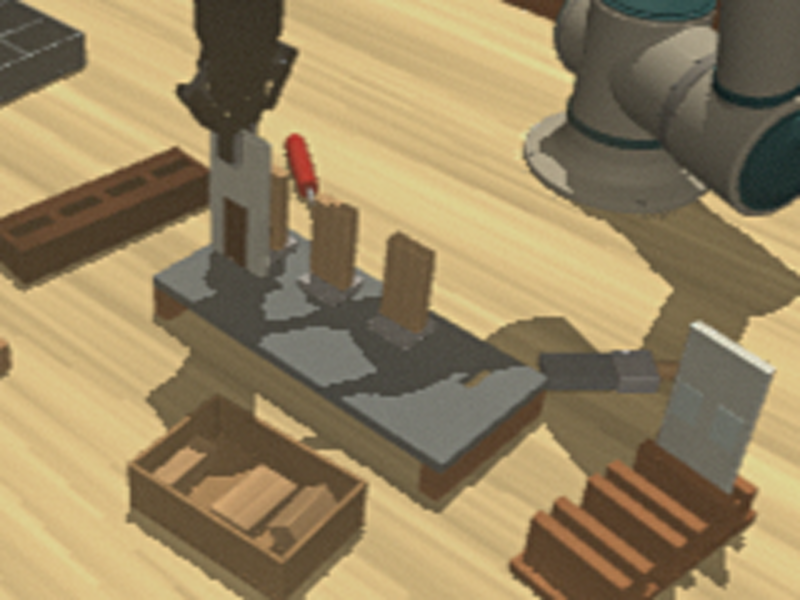

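The short panel hangs upright at (240,200) in front of the slot 0 post, over the free strip. All three posts are seated and square.

Request:
arm_command(
  deltas=[
    [255,[-1.5,-1,3],0],
    [255,[-1.5,-1,5.5],0],
    [255,[-1.5,-1,6.3],0],
    [255,[-1.5,-1,6.3],0],
  ],
)

```text
time: 42.28
tcp_pos: [0.4912, -0.135, 0.1571]
tool_rot: [0.001, 0.715, 0.699, 0.0]
force: [-2.0, 1.4, 8.4]
grip_width: 0.0091
grip_force: 60.1
```

Request:
arm_command(
  deltas=[
    [165,[0,0,0],0],
    [165,[0,0,0],0],
    [165,[0,0,0],0],
    [165,[0,0,0],0],
  ],
)

```text
time: 42.78
tcp_pos: [0.4907, -0.1346, 0.1553]
tool_rot: [-0.0, 0.715, 0.699, -0.0]
force: [-0.2, -0.1, 0.2]
grip_width: 0.0302
grip_force: 0.0
```

Request:
arm_command(
  deltas=[
    [165,[0,-5,0],0],
    [165,[0,-9,0],0],
    [165,[0,-12,0],0],
    [165,[0,-15,0],0],
    [165,[0,-18,0],0],
    [165,[0,-21,0],0],
    [165,[0,-24,0],0],
    [165,[0,-27,0],0],
  ],
)

```text
time: 43.78
tcp_pos: [0.4636, -0.134, 0.1555]
tool_rot: [0.0, 0.715, 0.699, -0.0]
force: [0.2, 0.6, -0.1]
grip_width: 0.0298
grip_force: 0.0
```

Run:
```python
from h import *
print(pose()[:2],pose()[2]["force"],pose()[2]["grip_width"])
c=shot("scene","s8.png",(215,90,335,180))
```

```text
(array([ 0.46358172, -0.13401626,  0.15552454]), np.float64(1.5487993290274837)) [ 0.23336896  0.59170027 -0.14997957] 0.029768774859443837
```

View pics/s8.png

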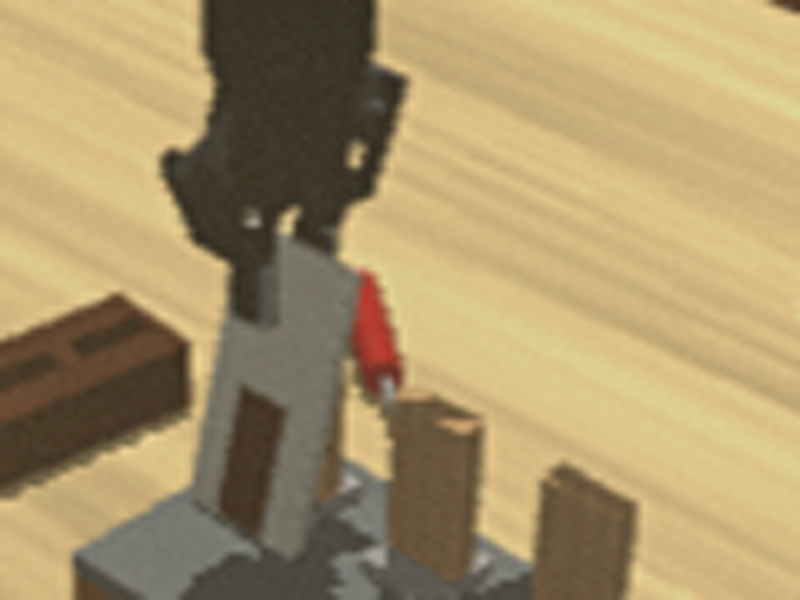

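The short panel is already tilting towards the post at (280,390), guided by the fingers.

Request:
arm_command(
  deltas=[
    [165,[0,-3,0],0],
    [165,[0,-6,0],0],
    [165,[0,-9,0],0],
    [165,[0,-11,0],0],
    [165,[0,-11,0],0],
  ],
)

```text
time: 44.45
tcp_pos: [0.4527, -0.1338, 0.1556]
tool_rot: [0.0, 0.715, 0.699, -0.0]
force: [0.1, -0.2, 0.8]
grip_width: 0.0299
grip_force: 0.0
```

Request:
arm_command(
  deltas=[
    [100,[0,0,0],0],
    [40,[0,0,0],0],
    [0,[0,0,-5],0],
    [0,[0,0,-40],0],
    [0,[0,0,-90],0],
    [0,[50,0,-140],0],
    [0,[110,0,-150],0],
    [0,[170,0,-150],0],
  ],
)

```text
time: 45.45
tcp_pos: [0.4574, 0.0349, 0.3077]
tool_rot: [0.002, 0.715, 0.699, 0.002]
force: [0.9, 0.2, 0.3]
grip_width: 0.0853
grip_force: 0.0
```

Run:
```python
from h import *
print(pose()[:2]);to(.4296,.320,.3,1.443)
c=shot("scene","s9.png",(215,110,335,200))
```

```text
(array([0.45743801, 0.03491692, 0.30769675]), np.float64(1.5472073886351814))
to [284.3 -34.6   7.7] turn 0.104
```

View pics/s9.png

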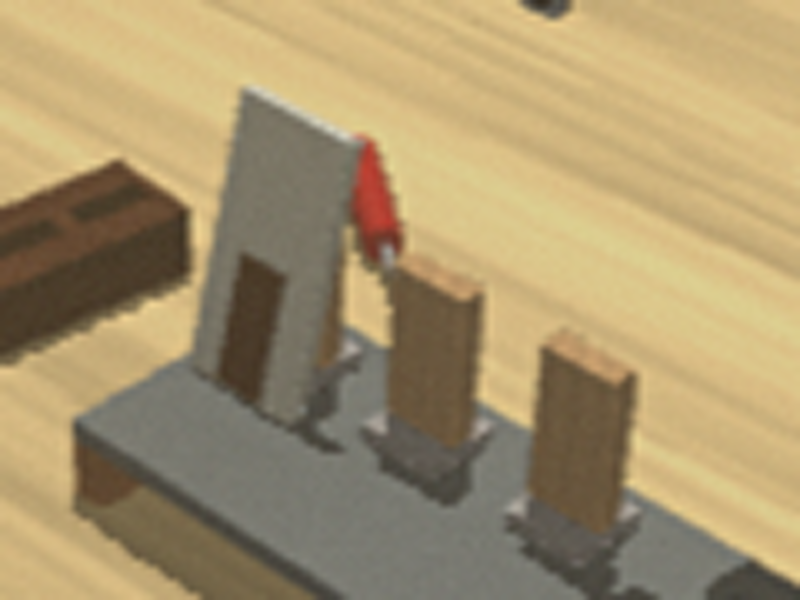

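The short panel stands at a slant against the slot 0 post at (280,260), its lower edge on the board.

Request:
arm_command(
  deltas=[
    [0,[57,-7,0],0.03],
    [0,[114,-14,0],0.06],
    [0,[171,-21,0],0.104],
    [0,[228,-28,5],0.104],
    [0,[284,-34.6,8],0.104],
    [0,[284,-34.6,8],0.104],
    [0,[284,-34.6,8],0.104],
  ],
)

```text
time: 46.38
tcp_pos: [0.4281, 0.3179, 0.2973]
tool_rot: [0.0, 0.75, 0.661, -0.001]
force: [-0.7, -0.0, 0.1]
grip_width: 0.0856
grip_force: 0.0
```

Run:
```python
from h import *
print(pose()[:2]);to(.4296,.320,.135,1.443)
```

```text
(array([0.42807066, 0.31785418, 0.29731669]), np.float64(1.4455072104301612))
to [  2.3   1.2 162.3] turn 0.003
```

Request:
arm_command(
  deltas=[
    [0,[2,1,50],0],
    [0,[2,1,95],0],
    [0,[2,1,130],0],
    [0,[2,1,155],0],
    [0,[2,1,162],0],
    [0,[2,1,162],0],
    [255,[2,1,162],0],
    [255,[2,1,162],0],
  ],
)

```text
time: 47.38
tcp_pos: [0.4301, 0.3204, 0.1366]
tool_rot: [0.0, 0.75, 0.661, 0.001]
force: [0.6, -0.1, 0.1]
grip_width: 0.0519
grip_force: 0.0
```

Request:
arm_command(
  deltas=[
    [255,[0,0,0],0],
    [255,[0,0,0],0],
    [255,[0,0,0],0],
    [255,[0,0,0],0],
    [255,[0,0,-20],0],
    [255,[0,0,-60],0],
    [255,[0,0,-110],0],
    [255,[0,0,-110],0],
  ],
)

```text
time: 48.38
tcp_pos: [0.4314, 0.3214, 0.2493]
tool_rot: [0.001, 0.75, 0.661, 0.004]
force: [0.5, 0.4, -0.4]
grip_width: 0.0091
grip_force: 59.1
```

Run:
```python
from h import *
print(pose()[:2]);to(.4956,.0418,.245,1.549)
```

```text
(array([0.43142831, 0.32137894, 0.24925161]), np.float64(1.4448796834890867))
to [-269.3   98.8    4.3] turn -0.104
```

Request:
arm_command(
  deltas=[
    [255,[-30,45,0],0],
    [255,[-65,90,0],-0.03],
    [255,[-115,99.5,0],-0.06],
    [255,[-170,99.5,0],-0.104],
    [255,[-225,99.5,0],-0.104],
    [255,[-268,99.5,0],-0.104],
    [255,[-268,99.5,0],-0.104],
    [255,[-268,99.5,0],-0.104],
  ],
)

```text
time: 49.38
tcp_pos: [0.4939, 0.0422, 0.2445]
tool_rot: [-0.001, 0.715, 0.699, -0.0]
force: [-0.8, 0.2, -0.6]
grip_width: 0.0094
grip_force: 59.2
```

Request:
arm_command(
  deltas=[
    [255,[0,0,0],0],
    [255,[0,0,30],0],
    [255,[0,0,55],0],
    [255,[0,0,68],0],
    [255,[0,0,68],0],
    [255,[0,0,68],0],
  ],
)

```text
time: 50.12
tcp_pos: [0.4952, 0.0421, 0.1783]
tool_rot: [0.001, 0.715, 0.699, 0.001]
force: [-0.8, 0.2, -1.2]
grip_width: 0.0092
grip_force: 59.1
```

Run:
```python
from h import *
print(pose()[:2],pose()[2]["force"]);to(.4956,.0418,.1705,1.549)
```

```text
(array([0.49523086, 0.04206503, 0.17831173]), np.float64(1.5493469595827734)) [-0.78988598  0.18901954 -1.17786825]
to [-0.3  0.4  7.8] turn 0.0
```

Request:
arm_command(
  deltas=[
    [255,[0,0,3],0],
    [255,[0,0,5],0],
    [255,[0,0,6.5],0],
    [255,[0,0,6.5],0],
  ],
)

```text
time: 50.62
tcp_pos: [0.4943, 0.0417, 0.1709]
tool_rot: [-0.0, 0.715, 0.699, -0.0]
force: [0.5, -0.2, -1.4]
grip_width: 0.0093
grip_force: 59.1
```

Request:
arm_command(
  deltas=[
    [255,[0,0,1],0],
    [255,[0,0,1.5],0],
    [255,[0,0,1.5],0],
  ],
)

```text
time: 51.0
tcp_pos: [0.4947, 0.0417, 0.1707]
tool_rot: [0.001, 0.715, 0.699, 0.0]
force: [-1.3, -0.4, 5.8]
grip_width: 0.0094
grip_force: 60.4
```

Request:
arm_command(
  deltas=[
    [165,[0,0,0],0],
    [165,[0,0,0],0],
    [165,[0,0,0],0],
    [165,[0,0,0],0],
  ],
)

```text
time: 51.5
tcp_pos: [0.4943, 0.0418, 0.1693]
tool_rot: [-0.0, 0.715, 0.699, -0.0]
force: [-0.0, 0.1, -1.0]
grip_width: 0.0299
grip_force: 0.0
```

Request:
arm_command(
  deltas=[
    [165,[0,-5,0],0],
    [165,[0,-9,0],0],
    [165,[0,-12,0],0],
    [165,[0,-15,0],0],
    [165,[0,-18,0],0],
    [165,[0,-21,0],0],
    [165,[0,-24,0],0],
    [165,[0,-27,0],0],
  ],
)

```text
time: 52.5
tcp_pos: [0.4672, 0.0424, 0.1694]
tool_rot: [0.0, 0.715, 0.699, -0.0]
force: [0.4, -0.2, -0.3]
grip_width: 0.0302
grip_force: 0.0
```

Request:
arm_command(
  deltas=[
    [165,[0,-3,0],0],
    [165,[0,-6,0],0],
    [165,[0,-9,0],0],
    [165,[0,-12,0],0],
    [165,[0,-14,0],0],
    [165,[0,-14,0],0],
  ],
)

```text
time: 53.25
tcp_pos: [0.4533, 0.0427, 0.1695]
tool_rot: [0.0, 0.715, 0.699, -0.0]
force: [0.3, -1.4, 0.0]
grip_width: 0.0299
grip_force: 0.0
```

Request:
arm_command(
  deltas=[
    [100,[0,0,0],0],
    [40,[0,0,0],0],
    [0,[0,0,-5],0],
    [0,[0,0,-40],0],
    [0,[0,0,-90],0],
    [0,[50,0,-140],0],
    [0,[110,0,-140],0],
    [0,[170,0,-140],0],
  ],
)

```text
time: 54.25
tcp_pos: [0.4578, 0.2132, 0.3113]
tool_rot: [0.001, 0.715, 0.699, 0.002]
force: [-0.0, -1.0, -0.0]
grip_width: 0.0853
grip_force: 0.0
```

Run:
```python
from h import *
print(pose()[:2],pose()[2]["grip_width"])
c=shot("scene","s10.png",(200,110,380,245))
```

```text
(array([0.45784528, 0.21323449, 0.31128424]), np.float64(1.5475352617445395)) 0.08532244874861701
```

View pics/s10.png

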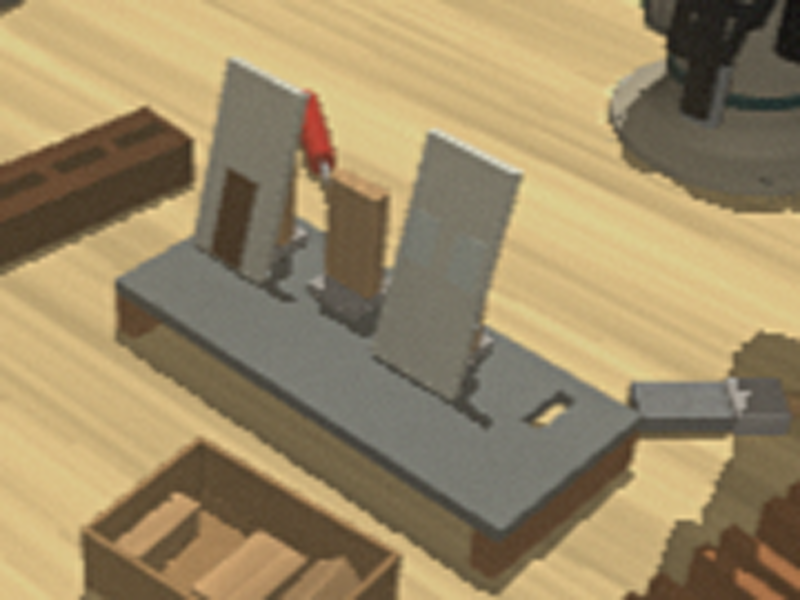

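Both panels lean on their posts at (245,170) and (450,260), the three posts are square, and the offcuts are in the box.

Request:
arm_command(
  deltas=[
    [0,[0,0,0],0],
    [0,[0,0,0],0],
    [0,[0,0,0],0],
    [0,[0,0,0],0],
  ],
)

```text
time: 54.8
tcp_pos: [0.4573, 0.2105, 0.3095]
tool_rot: [0.0, 0.716, 0.699, -0.0]
force: [0.1, -0.8, -0.0]
grip_width: 0.0856
grip_force: 0.0
```

```bash
python3 -c "
from workcell import order
print(order.job_done())"
```

```text
the job is handed in; nothing more can be done
None
```

Job handed in at about 55 s: the last picture shows all three offcuts in the scrap box, three posts seated and turned square in slots 0–2, and both panels leaning against the posts in slots 0 and 2; the hand-in gave no verdict.

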